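# Shut and bolt the paint chest

## Robot

A 7-joint arm with a two-finger parallel gripper is mounted at the origin on the work surface. World frame = base frame: x ahead of the robot, y to its left, z up, the work surface at z = 0. Lengths are in m, angles in degrees, forces in N, time in s.
With the tool pointing down it reaches from about 0.425 to 0.875 m from the base axis. Payload 4.7 kg.
Tool frame: the origin (TCP) lies at the very end of the fingers, on their centre line; the grasp point (between the pads) lies 19 mm behind it; z points along the fingers, x is the direction in which the jaws open and shut, and the axes are right-handed (so a half turn about z gives the same grasp; the last joint's range is limited). The gripper opens to 87 mm and grips with 3 to 60 N. Pads are 19 mm wide; open, the fingers measure 117 mm over their backs; the gripper's body (75 mm by 190 mm) begins 51 mm behind the grasp point.
Start: joints at [71.224, 18.392, -4.016, 83.108, 1.295, 78.541, -3.26], TCP at [0.218, -0.612, 0.223] pointing down, gripper open.
Joint ranges: [-163.93, 163.93], [-17.29, 119.83], [-79.2, 71.16], [3.27, 140.29], [-89.18, 269.18], [5.43, 117.66], [-154.24, 154.24]. Speed limits (degrees/s): [147.25, 147.25, 180, 180, 180, 180, 180].

## Interface

Orientations are given as [roll, pitch, yaw] about the fixed x, y, z axes, in that order (R = Rz(yaw) Ry(pitch) Rx(roll)).
In Python, from cell import sensors, vision, env gives the robot as it stands.
- The arm moves only by the shell command python3 -m inch 'ROWS' [OPENING] [FORCE]. ROWS is a JSON object of lists of equal length, an entry for each row: "dp": the shift along the tool's x, y, z in m, a list of three; "turn": the turn about the tool's z in degrees. A call has 1 to 8 rows; each row shifts and turns the commanded pose from where the row before left it, along the tool's axes as they then stand; what a row does not reach is not made up. A row lasts 1/8 s, in which the tool goes at most 62.5 mm and 10.7 degrees, less where a joint would pass 70% of its speed; a pose out of reach is approached as far as the arm can. A call is refused whole if a number of a shift passes 0.0625 or a number of a turn 10.7, either way. A call with a gripper value outside its range is refused whole. OPENING is the closure, from -1 (fully open) to 1 (shut), set as the call begins (- or left out, the last holds). The fingers move at their own pace and stop on an object; FORCE is the grip in N (left out, the last holds). Time passes only in rows, so rows that do not move let the fingers close. It gives the time, the measured TCP pose, the force and the opening at its end, in the units of the state.
- sensors.get_obs(): the state, without advancing time (a new reading comes with each control period).
- vision.read_camera(name): name is "side" or "top"; returns the picture (480x640x3 uint8, blue, green, red); there is no depth.
- vision.get_calibration(name): a dict with "K" (3x3 intrinsics, pixels), "pose" (4x4, takes a point from camera to world coordinates). Camera axes: x right, y down, z forward; pixel columns grow to the right and rows downward; lengths in m; the calibration is good to about 2 mm. A picture is of the moment at which its call begins. get_calibration takes no time and is no camera call.
- env.sign_off(): hands the job in, once; it reports no verdict.
The state is a dict: "time_s": time; "qpos": joint angles; "joint_velocities": joint speeds; "effort": joint torques, N m; "tool_pos": TCP position; "tool_rot": TCP orientation; "force": force on the tool from outside, world axes, zero at the start; "wrist_torque": the same for the moment, N m; "grip_width": finger opening in m.
Only numpy, scipy, OpenCV 4.12 (cv2) and the standard library are available. Lean on these libraries where they do the work, as an engineer would, in place of code of your own. Each camera call takes 0.05 s, during which the arm holds its last target.

## Task

The painting session is over: press the lid of the wooden paint chest shut, then push the knob of its barrel bolt along the slot until the bolt is fully home in its keeper, and turn the knob right down into the notch so that the bolt cannot shake loose. Do it all by pushing gently with the fingertips: do not grip the knob or throw the lid right back, and leave the jars, brush and other things around it where they are.

Things in the scene. Friction and masses are not known exactly. Their poses are not given: they have to be found in the camera images.
- chest: Plain wooden paint chest, fixed, 300 (its x) x 400 (its y) x 100 mm high. Origin: centre of its underside, on the table. Its x points to the hinge side (away from the robot, turned up to 0.4 rad either way), y to the left, z up. Its top is a frame of 36 mm rails, 100 mm above the table, with the lid set into it. A low steel arch (the bolt's keeper, 28 mm high) stands mid front rail.
- lid (a joint): Angle of the lid in rad: 0 shut, flush with the frame; grows as the front edge rises. Stiff hinges hold it at any angle; it starts ajar at 0.35 to 0.8; a downward push of about 2 to 5 N near the front edge shuts it. Plywood, 224 x 324 x 12 mm; shut, its top face is 100 mm above the table.
- lid_hinge (a point): Point on the hinge line at the middle of the lid's rear edge, level with the lid's top face: chest x 0.113, y 0, z 0.100. Its axes turn with the lid: -x runs along the lid's top to the front edge, 226 mm away; z is the outward normal of the top face.
- bolt (a joint): Travel of the bolt's rod in m: 0 drawn back, 0.042 fully home in the keeper (hard stop); grows towards the front (chest -x). Friction about 2 N. Starts at 0 to 0.01. The 14 mm rod runs in a steel tube along the lid's middle line, whose L-shaped slot has a straight leg on top and, at its front end, a notch round to the chest's -y side.
- bolt_tip (a point): Front end of the rod, on the rod's axis, which runs 15 mm above the lid's top face. The tube round the rod is 24 mm thick (its top 27 mm above the lid's face) and 110 mm long; it begins 6 mm behind the lid's front edge.
- knob (a joint): Turn of the bolt's knob about the rod's axis in rad: 0 upright (square to the lid), 1.35 right down at the end of the notch, to the chest's -y side. It turns only when the bolt is home (within about 1.5 mm); elsewhere the slot stops it at about 0.2. It stays where left; about 2 N at the ball turns it. Starts at 0 to 0.08.
- knob_ball (a point): Centre of the knob's steel ball, 20 mm across, on an 8 mm stem, 36 mm from the rod's axis. Lid shut and knob upright: 51 mm above the lid's top face, at chest y 0 and x -0.037 - (bolt travel in m), so x -0.079 when home. Turned right down: 23 mm above the lid's top face, at chest y -0.035.
- jar_a: Bystander: glass jar with steel lid, 68 mm across, 85 mm high; origin under its centre.
- jar_b: Bystander: reddish jar with black lid, 60 mm across, 70 mm high; origin under its centre.
- oil: Bystander: amber oil bottle, 64 mm across, 175 mm high; origin under its centre.
- cup: Bystander: white cup, 68 mm across, 80 mm high; origin under its centre.
- brush: Bystander: flat brush lying on the table in front of the chest, 190 mm long (its x) and 42 mm wide, 20 mm high; origin under its middle.
- paint_tube: Bystander: aluminium paint tube lying on the table in front of the chest, 125 mm long (its x), 34 mm wide, 32 mm high; origin under its middle.
- scraper: Bystander: palette scraper lying along the chest's left (+y) side rail, 175 mm long (its x), 22 mm wide, 14 mm high; origin under its middle, on the rail.
- jar_lid: Bystander: loose steel jar lid on the chest's right (-y) side rail, 32 mm across, 11 mm high; origin under its centre.

How it is judged:
By the outcome, as a careful person would: the job done as asked, in the order asked, and still so for the second after the job is handed in, with the robot touching nothing.
It also fails if it takes over 51 s, if anything falls off the work surface, if the arm or the gripper's body presses on something with over 40 N, if the wrist force passes 120 N, or if a joint passes its speed limit or range.

## Working session

There is one attempt and no reset: what is moved stays moved. The work goes in short steps, Python scripts to look and compute and a shell command to move; the robot and the scene stay as the last step left them, time stands still between calls to the robot, and variables do not carry over. Pictures are saved under pics/ and viewed, and the job is handed in when it is done.

```bash
mkdir -p pics; ls; python3 - <<'E'
from cell import sensors, vision, env
import cv2
o=sensors.get_obs(); print({k:o[k] for k in('time_s','qpos','tool_pos','tool_rot','force','grip_width')})
for n in('side','top'):
    cv2.imwrite(f'pics/{n}0.png',vision.read_camera(n)); c=vision.get_calibration(n); print(n,c)
E
```

```text
pics
{'time_s': 0.0, 'qpos': array([71.22565854, 18.43999534, -4.01584697, 83.17479956,  1.29575801,
       78.54110331, -3.25996735]), 'tool_pos': array([ 0.21761751, -0.61189874,  0.22145186]), 'tool_rot': array([ 1.79993596e+02,  1.10610571e-01, -7.04154340e+01]), 'force': array([-0.24221759,  0.27684011, -0.06534129]), 'grip_width': 0.08688655080943607}
side {'K': array([[501.10040004,   0.        , 318.71764037],
       [  0.        , 501.10040004, 243.29646937],
       [  0.        ,   0.        ,   1.        ]]), 'pose': array([[ 0.36351529, -0.77050292,  0.5236238 ,  0.03669546],
       [-0.93158294, -0.29876273,  0.2071088 , -0.18644989],
       [-0.00313866, -0.56308621, -0.8263922 ,  0.92794501],
       [ 0.        ,  0.        ,  0.        ,  1.        ]])}
top {'K': array([[549.76917635,   0.        , 330.19399443],
       [  0.        , 549.76917635, 242.74874836],
       [  0.        ,   0.        ,   1.        ]]), 'pose': array([[ 0.0227872 , -0.99468264,  0.10043497,  0.45305396],
       [-0.99929637, -0.02565547, -0.02735985,  0.04139446],
       [ 0.02979107, -0.09974085, -0.99456737,  1.21785787],
       [ 0.        ,  0.        ,  0.        ,  1.        ]])}
```

View pics/side0.png

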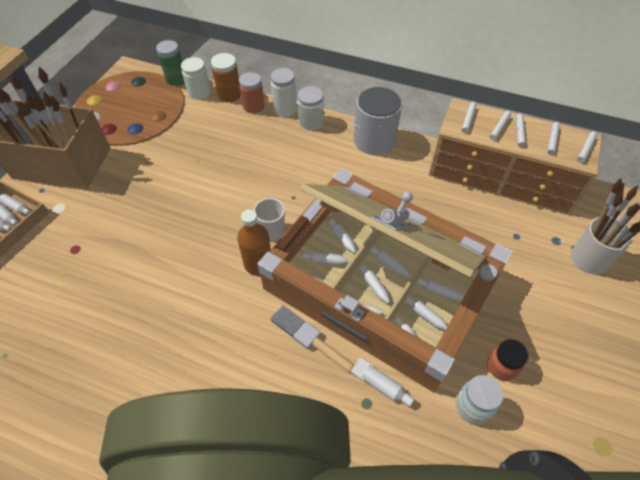

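View pics/top0.png

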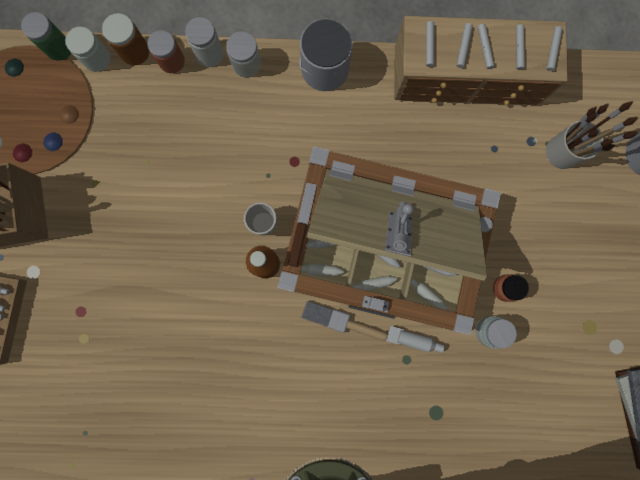

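```bash
python3 - <<'E'
import cv2
t=cv2.imread('pics/top0.png')[135:345,270:530]; s=cv2.imread('pics/side0.png')[160:390,235:525]
cv2.imwrite('pics/topc.png',cv2.resize(t,(780,630),interpolation=cv2.INTER_CUBIC)[:600])
cv2.imwrite('pics/sidec.png',cv2.resize(s,(725,575),interpolation=cv2.INTER_CUBIC))
E
```

```text
(no output)
```

View pics/topc.png

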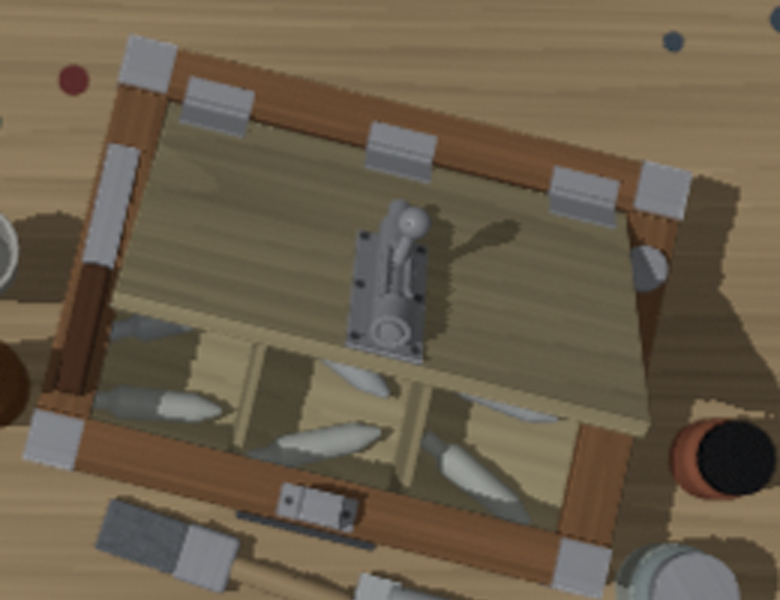

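View pics/sidec.png

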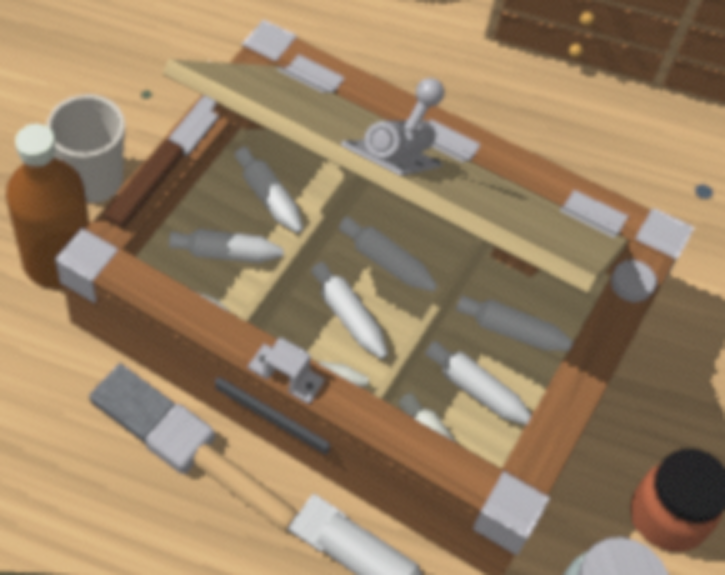

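```bash
cat > h.py <<'E'
import numpy as np, cv2
from scipy.optimize import least_squares
from scipy.spatial.transform import Rotation as R
from cell import sensors, vision
C={n:vision.get_calibration(n) for n in('side','top')}
def proj(n,p):
    T=np.linalg.inv(C[n]['pose']); q=T[:3,:3]@np.asarray(p)+T[:3,3]; q=C[n]['K']@q; return q[:2]/q[2]
def chest(P,v):
    c,s=np.cos(P[2]),np.sin(P[2]); return np.array([P[0]+c*v[0]-s*v[1],P[1]+s*v[0]+c*v[1],v[2]])
def lidp(P,a,v): # v in lid_hinge axes
    c,s=np.cos(a),np.sin(a)   # rotate -x up
    return chest(P,[0.113+c*v[0]+s*v[2],v[1],0.1-s*v[0]+c*v[2]])
def ball(P,a,b,k):
    # rod axis z=.015 ; ball lid coords
    return lidp(P,a,[-0.150-b,-0.036*np.sin(k),0.015+0.036*np.cos(k)])
E
python3 - <<'E'
from h import *
t=lambda u,v:(270+u/3-.33,135+v/3-.33)
s=lambda u,v:(235+u/2.5-.3,160+v/2.5-.3)
ch=[('top',t(128,37),(.15,.2,.1)),('top',t(692,175),(.15,-.2,.1)),('top',t(24,460),(-.15,.2,.1)),('top',t(603,597),(-.15,-.2,.1)),
('side',s(263,22),(.15,.2,.1)),('side',s(693,235),(.15,-.2,.1)),('side',s(60,262),(-.15,.2,.1))]
ld=[('top',t(112,295),(-.226,.162,0)),('top',t(649,424),(-.226,-.162,0)),('side',s(168,62),(-.226,.162,0)),('side',s(590,280),(-.226,-.162,0))]
bl=[('top',t(414,221)),('side',s(430,92))]
def f(p):
    P=p[:3]; r=[]
    for n,px,v in ch: r+=list(proj(n,chest(P,v))-px)
    for n,px,v in ld: r+=list(proj(n,lidp(P,p[3],v))-px)
    for n,px in bl: r+=list(proj(n,ball(P,p[3],p[4],p[5]))-px)
    return np.array(r)
o=least_squares(f,[.7,0,-.2,.5,.005,.04],loss='soft_l1'); p=o.x; print(p); print(f(p).round(1).reshape(-1,2))
P=p[:3]
for nm,v in [('lidfront mid',lidp(P,p[3],[-.226,0,0])),('ball',ball(P,*p[3:])),('home ball',ball(P,0,.042,0)),('home down',ball(P,0,.042,1.35)),('start shut ball',ball(P,0,p[4],0))]: print(nm,v.round(4))
E
```

```text
[ 0.57629192 -0.11312622 -0.21472907  0.78899677  0.00142539  0.03545476]
[[ 1.  -0.2]
 [-0.4 -0.5]
 [ 0.3 -0.5]
 [-0.8  0.5]
 [-0.1  0.2]
 [-0.7 -2.1]
 [-1.2 -0.3]
 [ 0.6  0.1]
 [ 1.   0.9]
 [-0.6 -0.4]
 [ 2.3 -0. ]
 [-0.1 -0.1]
 [-0.3  0.9]]
lidfront mid [ 0.5311 -0.1033  0.2604]
ball [ 0.6175 -0.1234  0.2434]
home ball [ 0.4991 -0.0963  0.151 ]
home down [ 0.4916 -0.1306  0.1229]
start shut ball [ 0.5387 -0.1049  0.151 ]
```

```bash
cat >> h.py <<'E'
P0=np.array([0.5763,-0.1131,-0.2147])
def tochest(w,P=P0):
    c,s=np.cos(P[2]),np.sin(P[2]); d=np.asarray(w)-[P[0],P[1],0]; return np.array([c*d[0]+s*d[1],-s*d[0]+c*d[1],d[2]])
def st(msg=''):
    o=sensors.get_obs(); print(msg,'t',round(o['time_s'],2),'chest',tochest(o['tool_pos']).round(4),'rot',np.round(o['tool_rot'],1),'F',np.round(o['force'],1),'q',np.round(o['qpos'],0))
    return o
def dp(target): # chest target -> tool dp
    o=sensors.get_obs(); d=chest(P0,target)-o['tool_pos']; r=R.from_euler('xyz',o['tool_rot'],degrees=True); print('dp',r.inv().apply(d).round(4))
E
python3 -m inch '{"dp":[[0,0,-0.03],[0,0,-0.03],[0,0,-0.03],[0,0,0]],"turn":[10.6,10.6,10.7,0]}' 1 10
python3 -c "
from h import *
st(); dp([-.022,-.11,.31])
for px in [(258,258,.175),(261,219,.08)]:
    c=C['top'];d=c['pose'][:3,:3]@np.linalg.inv(c['K'])@[px[0],px[1],1];o=c['pose'][:3,3];print(tochest(o+d*(px[2]-o[2])/d[2]))
"
```

```text
time_s: 0.6
tool_pos: [0.2183, -0.6134, 0.3151]
tool_rot: [-179.9, -0.2, -102.3]
force: [-0.1, 0.1, -0.2]
grip_width: 0.055
 t 0.6 chest [-0.2432 -0.5651  0.3151] rot [-179.9   -0.2 -102.3] F [-0.1  0.1 -0.2] q [ 68.  17.   0.  75.  -0.  88. -34.]
dp [-0.4551 -0.2213  0.0039]
[-0.10514112  0.2451625   0.175     ]
[-0.02042455  0.27027036  0.08      ]
```

```bash
python3 -m inch '{"dp":[[-0.055,-0.0275,0],[-0.055,-0.0275,0],[-0.055,-0.0275,0],[-0.055,-0.0275,0],[-0.055,-0.0275,0],[-0.055,-0.0275,0],[-0.055,-0.0275,0],[-0.055,-0.0275,0]],"turn":[0,0,0,0,0,0,0,0]}'
python3 -c "
from h import *
st(); dp([-.022,-.11,.26])
cv2.imwrite('pics/t1.png',vision.read_camera('top'));cv2.imwrite('pics/s1.png',vision.read_camera('side'))
"
```

```text
time_s: 1.6
tool_pos: [0.527, -0.2277, 0.311]
tool_rot: [179.9, 0.0, -102.2]
force: [0.9, -0.2, -0.2]
grip_width: 0.0006
 t 1.6 chest [-0.0238 -0.1224  0.311 ] rot [ 179.9    0.  -102.2] F [ 0.9 -0.2 -0.2] q [ 38.   9. -20.  85.   3.  87. -84.]
dp [-0.0124 -0.0019  0.051 ]
```

View pics/s1.png

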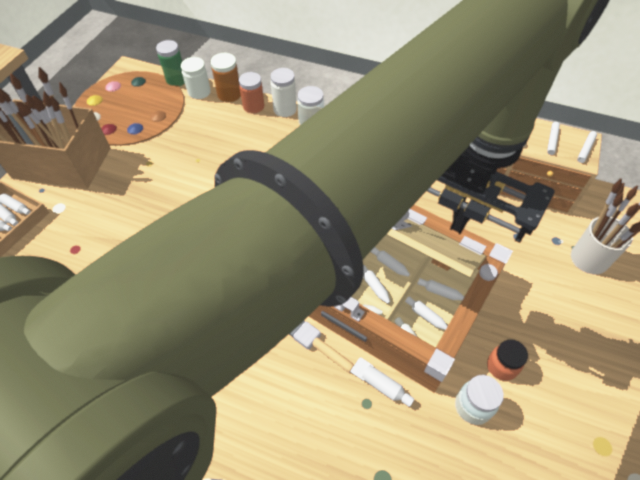

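```bash
python3 -m inch '{"dp":[[-0.006,0,0.025],[-0.006,0,0.025],[0,0.004,0.006],[0,0.006,0.008],[0,0.006,0.008],[0,0.006,0.008],[0,0.005,0.009],[0,0.005,0.009]],"turn":[0,0,0,0,0,0,0,0]}'
python3 -c "
from h import *
st()"
```

```text
time_s: 2.7
tool_pos: [0.497, -0.2117, 0.214]
tool_rot: [180.0, -0.1, -102.4]
force: [0.7, -0.3, 3.3]
grip_width: 0.0005
 t 2.7 chest [-0.0565 -0.1132  0.214 ] rot [ 1.800e+02 -1.000e-01 -1.024e+02] F [ 0.7 -0.3  3.3] q [ 39.   6. -20.  99.   2.  75. -84.]
```

```bash
python3 -m inch '{"dp":[[0,0.004,0.011],[0,0.004,0.011],[0,0.004,0.011],[0,0.004,0.013],[0,0.004,0.013],[0,0.004,0.013],[0,0.002,0.012],[0,0.001,0.010]],"turn":[0,0,0,0,0,0,0,0]}'
python3 -c "
from h import *
st()"
```

```text
time_s: 3.7
tool_pos: [0.4714, -0.2051, 0.1197]
tool_rot: [180.0, 0.0, -102.3]
force: [0.4, -0.1, 1.6]
grip_width: 0.0004
 t 3.7 chest [-0.0828 -0.1123  0.1197] rot [ 180.     0.  -102.3] F [ 0.4 -0.1  1.6] q [ 39.   7. -20. 109.   3.  64. -84.]
```

```bash
python3 -m inch '{"dp":[[0,0,0.006],[0,0,0.006],[0,0,0.005],[0,0,0.003],[0,0,0.001],[0,0,0]],"turn":[0,0,0,0,0,0]}'
python3 -c "
from h import *
st()"
```

```text
time_s: 4.45
tool_pos: [0.4713, -0.205, 0.1004]
tool_rot: [180.0, -0.0, -102.3]
force: [-5.0, 1.7, 7.5]
grip_width: 0.0007
 t 4.45 chest [-0.083  -0.1121  0.1004] rot [ 180.    -0.  -102.3] F [-5.   1.7  7.5] q [ 39.   9. -20. 110.   3.  62. -85.]
```

```bash
python3 -m inch '{"dp":[[0,0,0.001],[0,0,0]],"turn":[0,0]}'; python3 -m inch '{"dp":[[0,0,-0.03],[0,0,-0.04],[0,0,-0.04],[0,0,0]],"turn":[0,0,0,0]}'
python3 -c "
from h import *
st(); t=vision.read_camera('top');cv2.imwrite('pics/t2.png',t)
s=vision.read_camera('side');cv2.imwrite('pics/s2.png',s)
"
```

```text
time_s: 4.7
tool_pos: [0.4713, -0.205, 0.1003]
tool_rot: [180.0, -0.0, -102.3]
force: [-6.8, 2.1, 13.7]
grip_width: 0.0004
time_s: 5.2
tool_pos: [0.4741, -0.2059, 0.2121]
tool_rot: [-179.6, -0.1, -102.3]
force: [-0.5, 0.6, -0.5]
grip_width: 0.0005
 t 5.2 chest [-0.0801 -0.1124  0.2121] rot [-1.796e+02 -1.000e-01 -1.023e+02] F [-0.5  0.6 -0.5] q [ 40.   3. -20. 102.   1.  74. -83.]
```

View pics/t2.png

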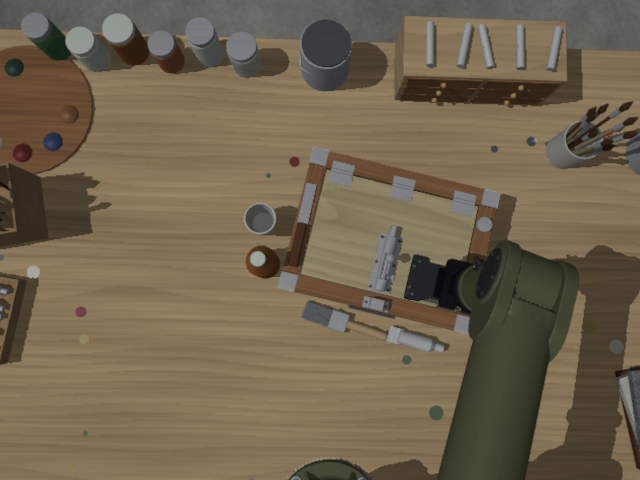

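View pics/s2.png

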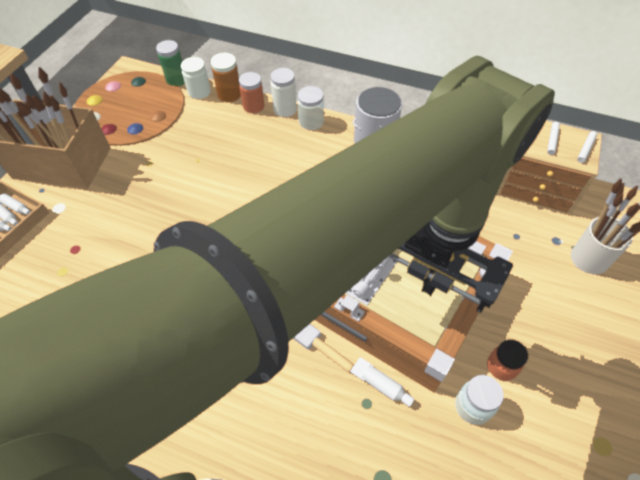

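```bash
python3 - <<'E'
from h import *
t=cv2.imread('pics/t2.png')[205:325,330:450]
cv2.imwrite('pics/t2c.png',cv2.resize(t,(600,600),interpolation=cv2.INTER_CUBIC))
for b in(0,.01):print(proj('top',ball(P0,0,b,0)))
dp([.02,0,.23])
E
```

```text
[389.9466365  254.79974975]
[388.79937007 259.76383984]
dp [-0.1122 -0.1026 -0.0215]
```

View pics/t2c.png

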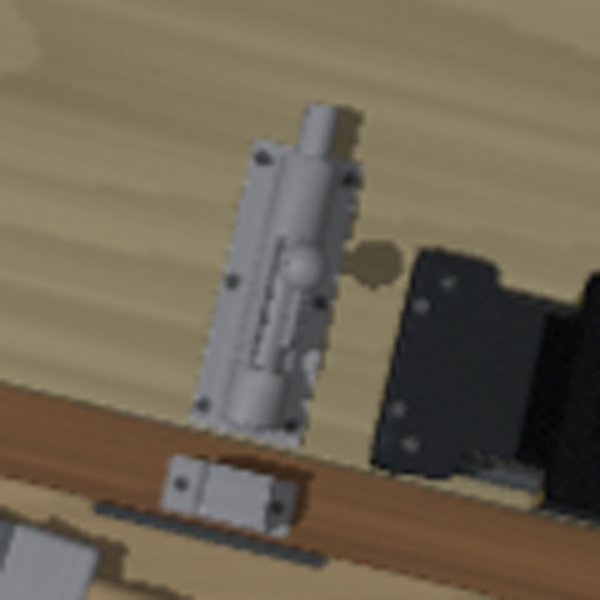

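```bash
python3 -m inch '{"dp":[[-0.036,-0.036,-0.01],[-0.036,-0.036,0],[-0.036,-0.016,0],[0,0,0],[0,0,0.035],[0,0,0.035],[0,0,0]],"turn":[0,0,0,0,0,0,0]}'
python3 -c "
from h import *
st();dp([-.02,-.003,.137])"
```

```text
time_s: 6.18
tool_pos: [0.5771, -0.1191, 0.1445]
tool_rot: [179.5, -0.0, -102.4]
force: [0.7, -0.3, -0.5]
grip_width: 0.0005
 t 6.17 chest [ 0.002  -0.0057  0.1445] rot [ 179.5   -0.  -102.4] F [ 0.7 -0.3 -0.5] q [ 30.  16. -25.  97.   7.  69. -99.]
dp [-0.0027  0.022   0.0076]
```

```bash
python3 -m inch '{"dp":[[-0.003,0,0.006],[0,0.006,0],[0,0.006,0],[0,0.006,0],[0,0.006,0],[0,0.005,0],[0,0.005,0],[0,0.005,0]],"turn":[0,0,0,0,0,0,0,0]}'
python3 -c "
from h import *
st();t=vision.read_camera('top')[205:325,330:450]
cv2.imwrite('pics/t3c.png',cv2.resize(t,(600,600),interpolation=cv2.INTER_CUBIC))"
```

```text
time_s: 7.18
tool_pos: [0.5434, -0.1073, 0.1428]
tool_rot: [-179.9, -0.0, -102.3]
force: [1.7, -0.1, 0.2]
grip_width: 0.0003
 t 7.17 chest [-0.0334 -0.0013  0.1428] rot [-179.9   -0.  -102.3] F [ 1.7 -0.1  0.2] q [ 31.  11. -25. 102.   5.  68. -98.]
```

View pics/t3c.png

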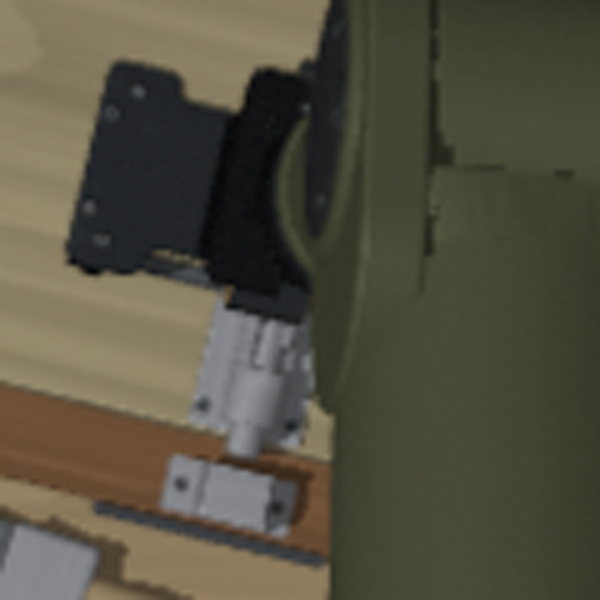

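```bash
python3 -m inch '{"dp":[[0,0.004,0.003],[0,0.005,0.002],[0,0.005,0],[0,0.005,0],[0,0.004,0],[0,0.002,0],[0,0.001,0],[0,0,0]],"turn":[0,0,0,0,0,0,0,0]}'
python3 -c "
from h import *
st()"
```

```text
time_s: 8.22
tool_pos: [0.5183, -0.1017, 0.1376]
tool_rot: [-179.9, 0.0, -102.3]
force: [5.3, -0.9, -1.8]
grip_width: 0.0005
 t 8.22 chest [-0.0591 -0.0012  0.1376] rot [-179.9    0.  -102.3] F [ 5.3 -0.9 -1.8] q [ 32.   9. -26. 106.   4.  66. -97.]
```

```bash
python3 -m inch '{"dp":[[0,0.001,0],[0,0.001,0],[0,0,0]],"turn":[0,0,0]}'
python3 -c "
from h import *
st();t=vision.read_camera('top')[205:325,330:450]
cv2.imwrite('pics/t4c.png',cv2.resize(t,(600,600),interpolation=cv2.INTER_CUBIC))"
```

```text
time_s: 8.6
tool_pos: [0.518, -0.1016, 0.1378]
tool_rot: [-179.7, 0.0, -102.3]
force: [9.3, -0.9, -3.9]
grip_width: 0.0001
 t 8.6 chest [-0.0594 -0.0012  0.1378] rot [-179.7    0.  -102.3] F [ 9.3 -0.9 -3.9] q [ 32.   8. -26. 106.   4.  66. -97.]
```

View pics/t4c.png

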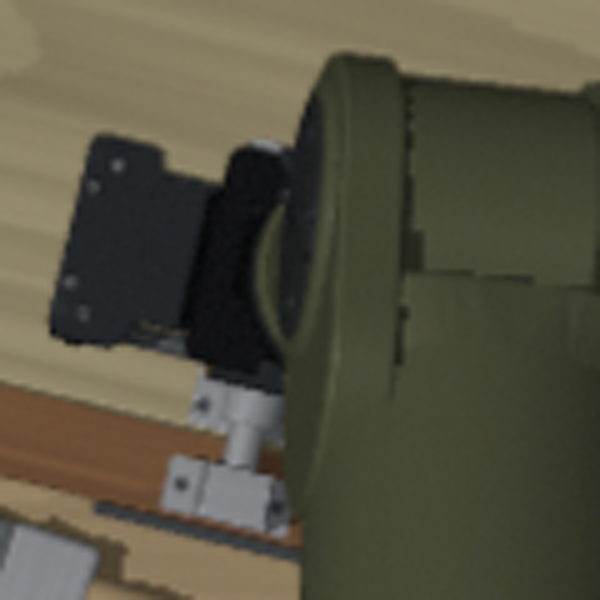

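```bash
python3 -m inch '{"dp":[[0,-0.012,-0.002],[-0.022,0,-0.002],[-0.022,0,0],[0,0.015,0],[0,0.015,0],[0,0,0]],"turn":[0,0,0,0,0,0]}'
python3 -c "
from h import *
st();t=vision.read_camera('top')[205:325,330:450];dp([-.078,.025,.141])
cv2.imwrite('pics/t5c.png',cv2.resize(t,(600,600),interpolation=cv2.INTER_CUBIC))"
```

```text
time_s: 9.4
tool_pos: [0.5058, -0.0553, 0.1414]
tool_rot: [179.9, -0.1, -102.4]
force: [0.5, 0.6, 0.3]
grip_width: 0.0005
 t 9.4 chest [-0.0812  0.0414  0.1414] rot [ 1.799e+02 -1.000e-01 -1.024e+02] F [0.5 0.6 0.3] q [  29.    6.  -28.  108.    3.   67. -102.]
dp [ 0.0165 -0.0023  0.0007]
```

View pics/t5c.png

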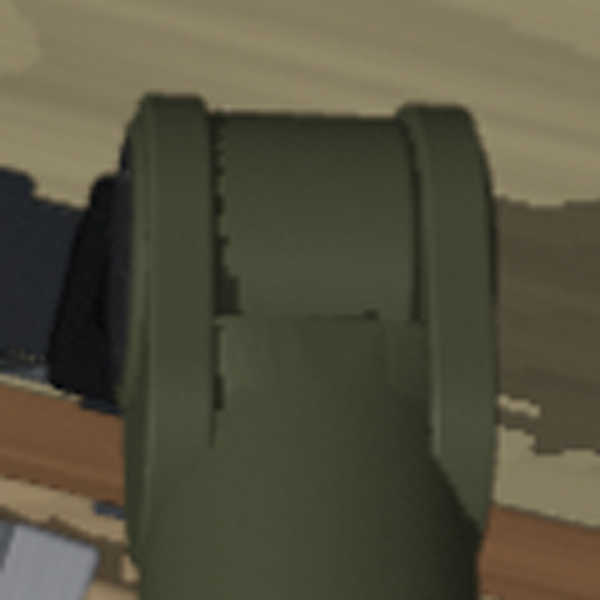

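```bash
python3 -m inch '{"dp":[[0.008,-0.002,0],[0.006,0,0],[0.005,0,0],[0.005,0,0],[0.005,0,0],[0.005,0,0],[0,0,0]],"turn":[0,0,0,0,0,0,0]}'
python3 -c "
from h import *
st()"
```

```text
time_s: 10.32
tool_pos: [0.5022, -0.0886, 0.1416]
tool_rot: [-180.0, -0.0, -102.3]
force: [0.7, -0.1, 0.1]
grip_width: 0.0003
 t 10.32 chest [-0.0776  0.0081  0.1416] rot [-180.    -0.  -102.3] F [ 0.7 -0.1  0.1] q [ 32.   6. -26. 108.   3.  67. -98.]
```

```bash
python3 -m inch '{"dp":[[0.004,0,0],[0.004,0,0]],"turn":[0,0]}'
python3 -c "
from h import *
st();cv2.imwrite('pics/s6.png',vision.read_camera('side'));t=vision.read_camera('top')[205:325,330:450]
cv2.imwrite('pics/t6c.png',cv2.resize(t,(600,600),interpolation=cv2.INTER_CUBIC))"
```

```text
time_s: 10.58
tool_pos: [0.5003, -0.0956, 0.1412]
tool_rot: [180.0, 0.0, -102.3]
force: [0.1, 2.0, -1.6]
grip_width: 0.0004
 t 10.57 chest [-0.078   0.0009  0.1412] rot [ 180.     0.  -102.3] F [ 0.1  2.  -1.6] q [ 32.   6. -26. 108.   3.  67. -97.]
```

View pics/t6c.png

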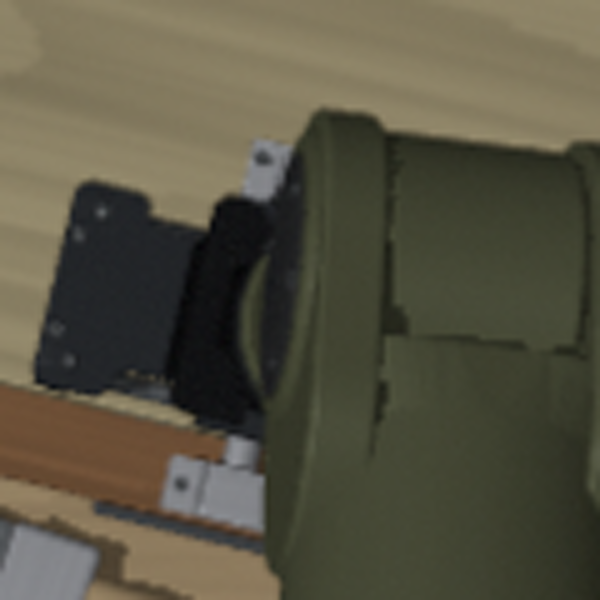

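View pics/s6.png

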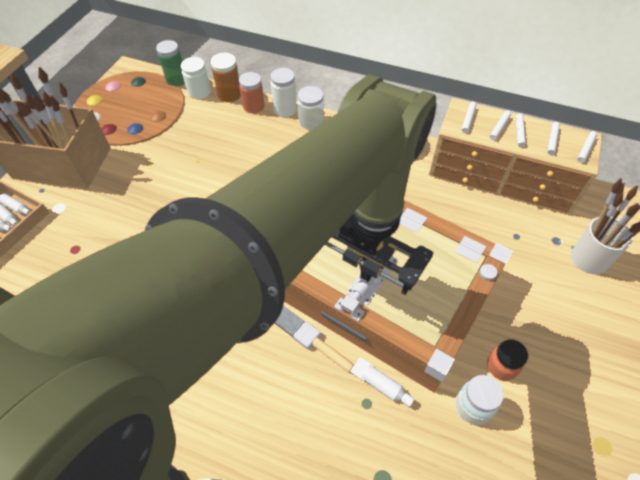

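```bash
python3 -m inch '{"dp":[[0.003,0,0.002],[0.003,0,0.003],[0.003,0,0.002],[0.003,0,0.002],[0.003,0,0.001]],"turn":[0,0,0,0,0]}'
python3 -c "
from h import *
st()
s=vision.read_camera('side')[220:340,300:440];cv2.imwrite('pics/s7c.png',cv2.resize(s,(700,600),interpolation=cv2.INTER_CUBIC))"
```

```text
time_s: 11.3
tool_pos: [0.4977, -0.1091, 0.131]
tool_rot: [-180.0, 0.1, -102.3]
force: [3.6, 6.4, -4.2]
grip_width: 0.0003
 t 11.3 chest [-0.0777 -0.0128  0.131 ] rot [-1.800e+02  1.000e-01 -1.023e+02] F [ 3.6  6.4 -4.2] q [ 33.   7. -25. 109.   3.  65. -95.]
```

View pics/s7c.png

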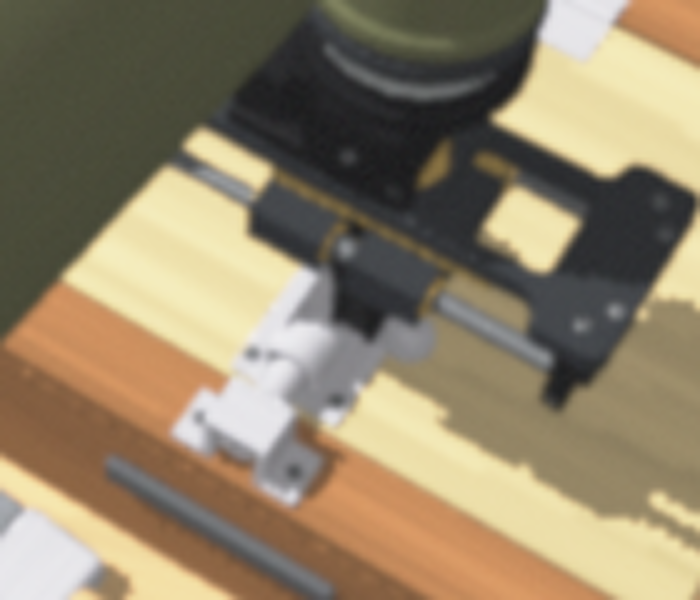

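```bash
python3 -m inch '{"dp":[[-0.003,0,-0.012],[0,0,-0.012],[0.015,0,0],[0.014,0,0],[0,0,0.006],[0,0,0.004],[0,0,0]],"turn":[0,0,0,0,0,0,0]}'
python3 -c "
from h import *
st()
s=vision.read_camera('side')[220:340,300:440];cv2.imwrite('pics/s8c.png',cv2.resize(s,(700,600),interpolation=cv2.INTER_CUBIC))"
```

```text
time_s: 12.22
tool_pos: [0.4914, -0.1353, 0.1447]
tool_rot: [179.9, 0.0, -102.3]
force: [0.4, 0.6, -0.2]
grip_width: 0.0005
 t 12.22 chest [-0.0783 -0.0398  0.1447] rot [ 179.9    0.  -102.3] F [ 0.4  0.6 -0.2] q [ 35.   6. -24. 108.   2.  67. -92.]
```

View pics/s8c.png

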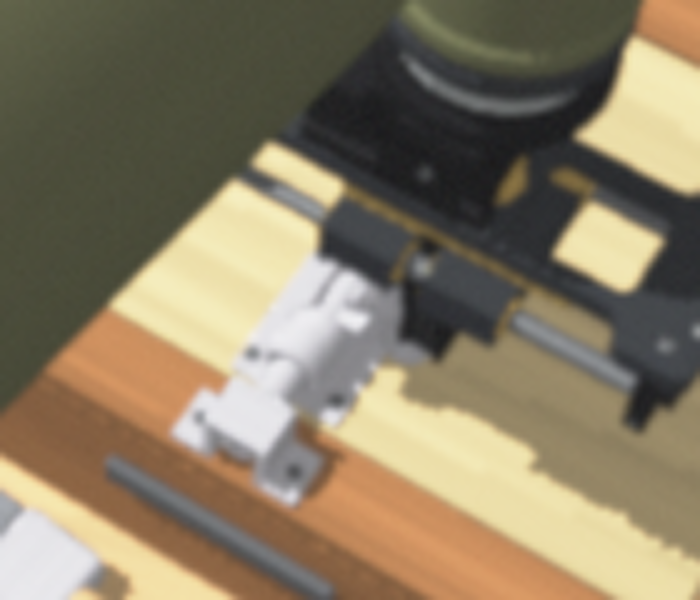

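```bash
python3 -m inch '{"dp":[[0,0,0.004],[0,0,0.004],[0,0,0.003],[0,0,0.002],[0,0,0]],"turn":[0,0,0,0,0]}'
python3 -c "
from h import *
st()"
```

```text
time_s: 12.9
tool_pos: [0.4918, -0.1363, 0.1326]
tool_rot: [-180.0, -0.0, -102.3]
force: [-1.0, -3.6, 2.5]
grip_width: 0.0001
 t 12.9 chest [-0.0776 -0.0406  0.1326] rot [-180.    -0.  -102.3] F [-1.  -3.6  2.5] q [ 35.   6. -24. 109.   3.  66. -92.]
```

```bash
python3 -m inch '{"dp":[[0,0,0.001],[0,0,0.001],[0,0,0]],"turn":[0,0,0]}'
python3 -m inch '{"dp":[[0,0,0.001],[0,0,0]],"turn":[0,0]}'
```

```text
time_s: 13.28
tool_pos: [0.4922, -0.1365, 0.1318]
tool_rot: [-179.9, -0.1, -102.3]
force: [-2.6, -4.4, 9.0]
grip_width: 0.0004
time_s: 13.52
tool_pos: [0.4928, -0.1367, 0.1316]
tool_rot: [-179.9, -0.1, -102.3]
force: [-3.1, -3.2, 10.8]
grip_width: 0.0005
```

Hard stop reached (z stalls at 0.1316, force rising). Retreat upward and look.

```bash
python3 -m inch '{"dp":[[0,0,-0.02],[0,0,-0.05],[0,0,-0.05],[0,0,-0.05],[0.06,0,0],[0.06,0,0],[0.06,0,0],[0.06,0,0]],"turn":[0,0,0,0,0,0,0,0]}'
python3 -m inch '{"dp":[[0.06,0.03,0],[0.06,0.03,0],[0,0,0]],"turn":[0,0,0]}'
python3 -c "
from h import *
st();t=vision.read_camera('top');cv2.imwrite('pics/t9.png',t)
cv2.imwrite('pics/t9c.png',cv2.resize(t[205:325,330:450],(600,600),interpolation=cv2.INTER_CUBIC))
s=vision.read_camera('side');cv2.imwrite('pics/s9.png',s)
cv2.imwrite('pics/s9c.png',cv2.resize(s[220:340,300:440],(700,600),interpolation=cv2.INTER_CUBIC))
for k in(1.2,1.35):print(k,proj('top',ball(P0,0,.042,k)),proj('side',ball(P0,0,.042,k)))
"
```

```text
time_s: 14.52
tool_pos: [0.441, -0.3704, 0.299]
tool_rot: [-180.0, 0.1, -102.2]
force: [0.9, 0.5, 0.0]
grip_width: 0.0006
time_s: 14.9
tool_pos: [0.3574, -0.4716, 0.2982]
tool_rot: [179.9, 0.0, -102.9]
force: [0.2, 0.5, -0.8]
grip_width: 0.0004
 t 14.9 chest [-0.1375 -0.3969  0.2982] rot [ 179.9    0.  -102.9] F [ 0.2  0.5 -0.8] q [ 56.  10.  -6.  85.   1.  85. -53.]
1.2 [400.01636234 280.17329221] [381.69795049 288.64839372]
1.35 [400.37757156 280.44249457] [382.16442161 290.44552036]
```

View pics/t9.png

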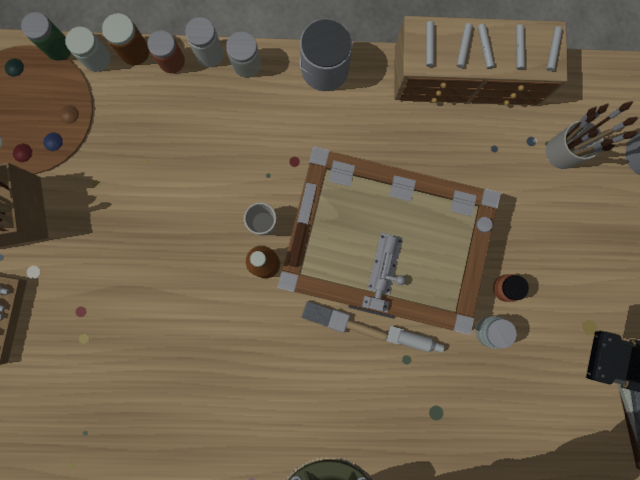

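View pics/t9c.png

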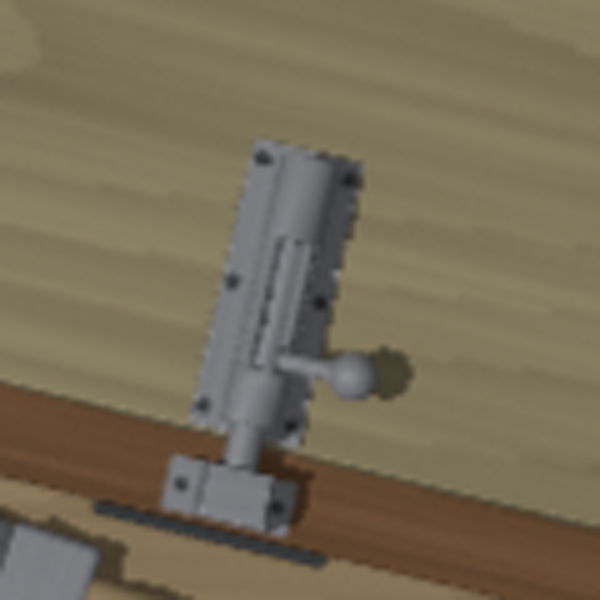

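View pics/s9.png

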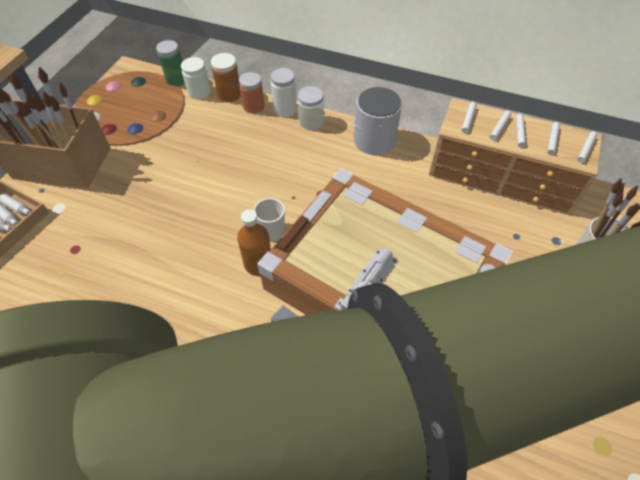

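View pics/s9c.png

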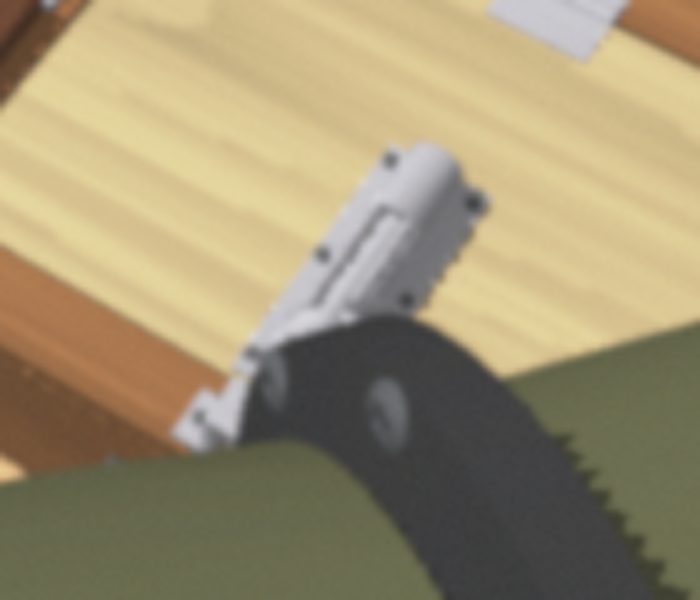

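```bash
python3 -m inch '{"dp":[[0.03,0.03,0],[0.03,0.03,0],[0.03,0.03,0],[0.03,0.03,0],[0,0,0]],"turn":[0,0,0,0,0]}'
python3 -c "
from h import *
s=vision.read_camera('side');cv2.imwrite('pics/s10.png',s)
cv2.imwrite('pics/s10c.png',cv2.resize(s[220:340,300:440],(700,600),interpolation=cv2.INTER_CUBIC));st()
"
```

```text
time_s: 15.62
tool_pos: [0.2176, -0.5599, 0.2992]
tool_rot: [180.0, 0.0, -102.5]
force: [1.9, -0.5, -0.9]
grip_width: 0.0004
 t 15.68 chest [-0.2529 -0.5112  0.2992] rot [-1.800e+02  1.000e-01 -1.023e+02] F [0.9 0.4 0.4] q [ 66.  11.   0.  84.  -0.  85. -36.]
```

View pics/s10c.png

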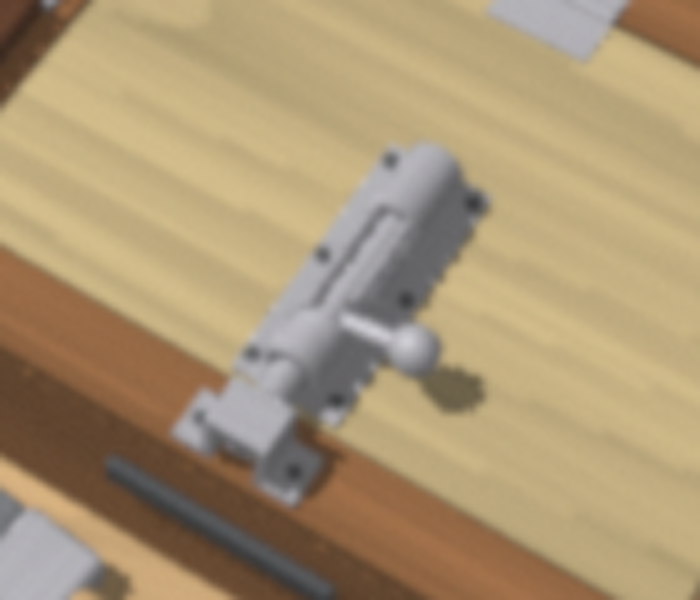

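```bash
python3 -c "
from cell import env; print(env.sign_off())"
```

```text
the job is handed in; nothing more can be done
None
```

The chest is shut and bolted, with the knob turned down into its notch. I did it with closed fingertips only, and handed the job in at about 15.7 s with the arm well clear.

- **Lid:** I pressed it down until it stopped hard. The fingertip stalled at z = 0.1003 with about 14 N, and the top picture shows it flush with the frame.
- **Bolt:** I pushed it to its hard stop, with the fingertip stalling at about 9 N. The pictures show the rod inside the keeper.
- **Knob:** I pushed it over, then pressed it down to its stop at about 11 N. The ball ended within 1 pixel of where it should be fully down and home in both camera views: (400.3, 280.1) against (400.4, 280.4) from the top, and (382.6, 289.8) against (382.2, 290.4) from the side. The side view alone reads nearer 1.3 than 1.35 rad, which is within pixel error.
- **Surroundings:** In the last top picture, the jars, bottle, cup, brush, paint tube, scraper and loose jar lid look where they were. I judged that by eye and did not measure each one.

No check failed. During the sideways push on the knob I had one near-zero force reading, before the fingertip had made firm contact. The next steps read a clear push.

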